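Find the tight spot in a centrifuge lid guide with a feeler blade

ROBOT

A 6-joint arm with a two-finger parallel gripper is mounted at the origin on the work surface. World frame = base frame: x ahead of the robot, y to its left, z up, the work surface at z = 0. Lengths are in mm, angles in rad, forces in N, time in s.
With the tool pointing down it reaches from about 350 to 875 mm from the base axis. Payload 4.2 kg.
Tool frame: the origin (TCP) lies midway between the tips of the shut fingers; the grasp point (between the pads) lies 19 mm behind it (arm.grip_depth is the distance from the TCP to the grasp point, in mm); z points along the fingers, x is the direction in which the jaws open and shut, and the axes are right-handed (so a half turn about z gives the same grasp; the last joint's range is limited). The gripper opens to 85 mm and grips with 20 to 120 N. Pads are 22 mm wide; open, the fingers measure 114 mm over their backs; the gripper's body (76 mm by 85 mm) begins 54 mm behind the grasp point. The pads swing forward as they close: fully open they stand 13 mm farther back than shut.
Start: joints at [-0.848, 0.385, 0.008, 0, -1.194, -0.259], TCP at [279.605, -558.946, 231.312] pointing down, gripper open.
Joint ranges: [-3.14, 3.14], [-1.21, 2.06], [-1.07, 1.41], [-3.16, 2.05], [-2.99, -0.16], [-3.1, 3.1]. Speed limits (rad/s): [2.79, 2.79, 3.14, 3.14, 3.14, 3.14].

INTERFACE

Orientations are given as a unit quaternion [x, y, z, w].
In Python, from bench import arm, eyes, find_in, silhouettes gives the robot as it stands. The module is installed in compiled form; this text tells all that it offers.
- The arm moves only by the tool play_rows, never from a script. Its arguments are lists of equal length, an entry for each row: "offset": the shift along the world's x, y, z in mm, a list of three; "turn": the turn about the world's z in rad. In form: {"offset": [[x, y, z], ...], "turn": [turn, ...]}. A call has 1 to 12 rows; each row shifts and turns the pose as measured when the row begins; what a row does not reach is not made up. A row lasts 1/10 s, in which the tool goes at most 50 mm and 8.59 degrees, less where a joint would pass 70% of its speed; a pose out of reach is approached as far as the arm can. A call is refused whole if a number of a shift passes 50 or a number of a turn 0.15, either way. A call with a gripper value outside its range is refused whole. "grip" is the gripper's target within -1 to 1 (fully open at 1, half-way at 0, shut at -1), set as the call begins (left out, the last holds). The fingers move at their own pace and stop on an object; the grip force is fixed at half the most. Time passes only in rows, so rows that do not move let the fingers close. It gives the time, the measured TCP pose, the force and the opening at its end, in the units of the state.
- arm.read_state(): the state, without advancing time (a new reading comes with each control period).
- eyes.get_image(name): name is "scene" or "top" or "wrist"; returns (picture, depth): 384x512x3 uint8, red, green, blue; 384x512 float32, mm along the optical axis (not along the pixel's ray), 0 where there is no reading.
- eyes.camera_params(name): a dict with "camera_matrix" (3x3 intrinsics, pixels), "camera_from_world" (4x4, takes a point from world to camera coordinates). Camera axes: x right, y down, z forward; pixel columns grow to the right and rows downward; lengths in mm; the calibration is good to about 2 mm. A picture is of the moment at which its call begins: read the wrist's pose just before it. camera_params takes no time and is no camera call; for the wrist camera it gives the pose at the moment of the call.
- arm.job_done(): hands the job in, once; it reports no verdict.
Trained networks look in the newest picture that a camera, given by its name, has taken for a name from the list of things; names that differ only in an ending like _2 or _b are one class to them, and where a whole thing is asked for, a point or a joint stands for the part that bears it (a point fixed in the world has none). Each returns a list of dicts, best first, with "score" (0 to 1); they miss things now and then, are a little off and sometimes report something else, mostly with a low value. They report only what shows in the picture. A call takes as long as a camera call. They do not tell look-alikes from the thing itself.
- find_in(camera, query): "bbox" ([centre column, centre row, width, height] in pixels, round what is visible of it).
- silhouettes(camera, query): "mask" (384x512 bool, what is visible of it) and "bbox" ([centre column, centre row, width, height] in pixels, round what is visible of it).
The state is a dict: "clock": time; "joints": joint angles; "joint_vel": joint speeds; "joint_efforts": joint torques, N m; "position": TCP position; "ee_rot": TCP orientation; "contact_force": force on the tool from outside, world axes, zero at the start; "wrist_torque": the same for the moment, N m; "gripper_width": finger opening in mm.
Only numpy, scipy, OpenCV 4.12 (cv2) and the standard library are available. Lean on these libraries where they do the work, as an engineer would, in place of code of your own. Each camera call takes 0.05 s, during which the arm holds its last target. There are 200 camera calls.

TASK

Take the orange-handled feeler blade out of its blue stand, let it down into the flared blue mouth of the lid guide rail's long gap, and slide it gently along the gap until you feel the tight spot drag on it. Leave the blade standing upright and deep in the gap, gripped at the middle of that tight spot, and let go. Do not force the blade, and leave the other things on the bench as they are.

Things in the scene. Friction and masses are not known exactly. Their poses are not given: they have to be found in the camera images.
- blade: Feeler blade, upright, 50 to 100 g. Origin at the steel tip's lower end, z up. Steel 4 mm thick (x), 10 wide (y), 50 long (last 4 mm at the tip only 2.6 x 7); above it the orange handle, 14 thick (x), 30 wide (y), z 50 to 96 mm. Same when turned half round. At the start it stands in the stand, tip 4 mm above the bench.
- blade_grip (a point): Point on the axis of the blade's handle, 76 mm above the tip: a good height to grip, across the 30 mm width.
- stand: Blue block 60 (x) x 70 (y) x 52 mm high, fixed to the bench, origin at the centre of its underside. A slot 6 (x) x 12 mm (y), 48 mm deep, in the middle of its top holds the feeler blade, whose x and y lie along the stand's.
- rail: Aluminium lid guide rail fixed to the bench, 248 mm long (y), 56 high, x from -32 to +44 mm. Origin at bench level under the middle of the gap. The gap is a straight open-topped slot along y at x = 0, 7 mm wide, its floor 12 and its top 56 mm above the bench, from y -112 to +112 mm, closed by grey end blocks.
- rail_mouth (a point): Centre of the funnel at the height of the rail's top (rail x 0, y +88, z 56 mm). From y +64 to +112 mm the gap's top is flared into a blue 45 degree funnel, 35 mm wide at the top, closing to 7 mm at 42 mm above the bench.
- rail_gap (a point): Middle of the gap at the rail's top (rail x 0, y 0, z 56 mm). A thin black dust brush, no obstacle, hides the inside. One tight spot is centred anywhere from y -85 to +38 mm: a sprung shoe in the +x wall, 20 to 42 mm above the bench, leaves 2 mm over 8 mm of length, with 25 degree ramps 11 mm long before and after. A blade let down on top of it stops there.
- rail_end (a point): Far closed end of the gap at the rail's top (rail x 0, y -112, z 56 mm). Sliding past the tight spot the blade is pushed to the rail's -x by 3.5 N per mm it displaces the shoe and feels roughly 2 to 12 N of drag along the gap, most on the first ramp; elsewhere little, unless it rubs the walls. Over 25 N between blade and rail is forcing it.
Mind the look-alikes: they are no part of the job. There is more than one size of the blade; the job needs the smallest.

How it is judged:
By the outcome, as a careful person would: the job done as asked, in the order asked, and still so for the second after the job is handed in, with the robot touching nothing.
It also fails if it takes over 64 s, if anything falls off the work surface, if the arm or the gripper's body presses on something with over 40 N, if the wrist force passes 120 N, or if a joint passes its speed limit or range.

## Working session

There is one attempt and no reset: what is moved stays moved. The work goes in short steps, Python scripts to look and compute and a tool call to move; the robot and the scene stay as the last step left them, time stands still between calls to the robot, and variables do not carry over. Pictures are saved under pics/ and viewed, on a budget of 10 in all, crops included, one or two more only if the job needs it, and the job is handed in when it is done.

Besides the shell and the picture viewer there is one more tool, called after ">>>" by a JSON object that holds its "op" and its "data", one argument or row to a line. play_rows: Moves the arm, as the interface text tells. Its arguments: {"type":"object","properties":{"offset":{"type":"array","items":{"type":"array","items":{"type":"number"}}},"turn":{"type":"array","items":{"type":"number"}},"grip":{"type":"number"}},"required":["offset","turn"]}

```bash
mkdir -p pics
cat > h.py <<'E'
import numpy as np, cv2
from bench import arm, eyes, find_in, silhouettes
def grab(n,save=None):
    P=eyes.camera_params(n); im,d=eyes.get_image(n)
    if save: cv2.imwrite(f'pics/{save}.png',im[:,:,::-1])
    return im,d,P['camera_matrix'],P['camera_from_world']
def world(d,K,T,u=None,v=None):
    if u is None: v,u=np.mgrid[:d.shape[0],:d.shape[1]]; z=d
    else: z=d
    p=np.stack([(u-K[0,2])*z/K[0,0],(v-K[1,2])*z/K[1,1],z,np.ones_like(z)],-1)
    return (p@np.linalg.inv(T).T)[...,:3]
E
python3 - <<'E'
from h import *
s=arm.read_state(); print({k:np.round(v,3) for k,v in s.items()})
ims=[]
for n in('scene','top'):
    im,d,K,T=grab(n,n); W=world(d,K,T)
    print(n,np.round(np.linalg.inv(T)[:3,3]))
    for q in('blade','stand','rail','rail_mouth'):
        for r in silhouettes(n,q):
            m=r['mask']&(d>0); p=W[m]
            print(n,q,round(r['score'],2),np.round(r['bbox']),m.sum(),np.round(np.median(p,0)),np.round(np.percentile(p,[2,98],axis=0)).tolist())
E
```

```text
{'clock': np.float64(0.0), 'joints': array([-0.848,  0.386,  0.007, -0.   , -1.194, -0.259]), 'joint_vel': array([-0.   ,  0.   ,  0.001, -0.   , -0.001, -0.002]), 'joint_efforts': array([ 2.0000e-03, -3.9229e+01,  1.8840e+01,  4.1860e+00, -5.0000e-03,
       -0.0000e+00]), 'position': array([ 279.346, -558.449,  230.233]), 'ee_rot': array([ 0.526,  0.851,  0.001, -0.001]), 'contact_force': array([-0.394, -0.174,  0.707]), 'wrist_torque': array([ 0.042, -0.024, -0.061]), 'gripper_width': np.float64(85.517)}
scene [876. 422. 479.]
scene blade 0.96 [226. 125.  18.  50.] 534 [ 405. -332.   98.] [[329.0, -463.0, 0.0], [416.0, -314.0, 137.0]]
scene blade 0.66 [158. 154.  20.  53.] 694 [ 612. -289.  100.] [[594.0, -298.0, 9.0], [632.0, -279.0, 137.0]]
scene blade 0.61 [196. 137.   6.  21.] 134 [ 516. -294.   83.] [[507.0, -317.0, 60.0], [521.0, -289.0, 101.0]]
scene stand 0.76 [198. 158.  30.  35.] 778 [ 521. -278.   39.] [[473.0, -381.0, 0.0], [548.0, -264.0, 54.0]]
scene rail 0.72 [264. 254. 108. 120.] 6278 [600.  87.  54.] [[550.0, -68.0, 4.0], [624.0, 173.0, 58.0]]
scene rail_mouth 0.7
[... 260 characters left out ...]
 [ 402. -332.  135.] [[390.0, -357.0, 27.0], [417.0, -317.0, 138.0]]
top blade 0.48 [395. 180.  25.  10.] 253 [ 509. -306.   98.] [[503.0, -322.0, 56.0], [519.0, -292.0, 102.0]]
top blade 0.46 [202. 150. 131.  49.] 5354 [577.  44.  55.] [[543.0, -74.0, 4.0], [618.0, 164.0, 59.0]]
top stand 0.88 [387. 185.  45.  41.] 1262 [ 504. -296.   51.] [[477.0, -342.0, 4.0], [546.0, -268.0, 54.0]]
top stand 0.28 [202. 152. 134.  46.] 5514 [578.  46.  55.] [[543.0, -74.0, 0.0], [622.0, 167.0, 59.0]]
top rail 0.8 [201. 149. 134.  49.] 5307 [577.  45.  55.] [[543.0, -73.0, 8.0], [617.0, 165.0, 59.0]]
top rail_mouth 0.61 [203. 152. 135.  47.] 5352 [577.  44.  55.] [[543.0, -75.0, 7.0], [618.0, 165.0, 59.0]]
```

```bash
python3 -c "
import cv2,numpy as np
a=cv2.imread('pics/scene.png');b=cv2.imread('pics/top.png')
cv2.imwrite('pics/both.png',cv2.resize(np.vstack([a,b]),(400,600)) if 0 else np.hstack([cv2.resize(a,(400,300)),cv2.resize(b,(400,300))]))"
```

```text
(no output)
```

View pics/top.png

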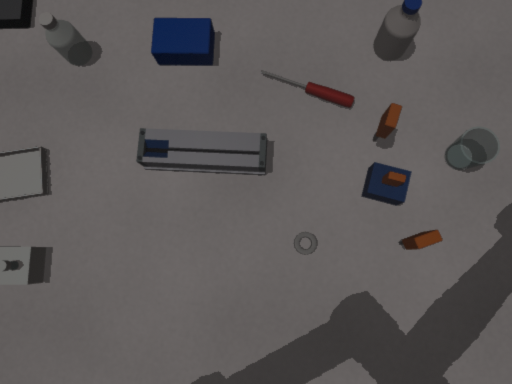

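View pics/scene.png

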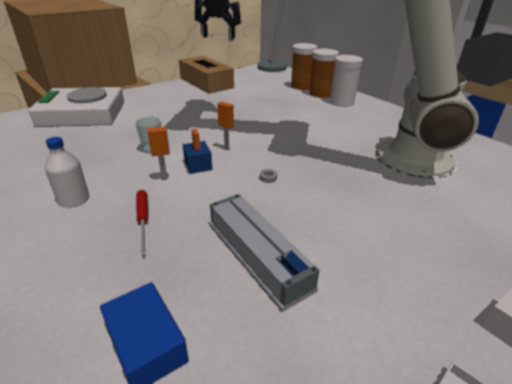

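The candidates are three orange handles in the top view: (395,180) standing in the blue stand, with its top at z≈100, and (390,120) and (427,239), both free-standing with tops at z≈137. The first fits the description (96+4 mm, in the stand). The rail's blue mouth is at top pixel (156,148), toward world +y.

```bash
cat >> h.py <<'E'
def rect(W,m,zl,zh):
    p=W[m&(W[...,2]>zl)&(W[...,2]<zh)][:,:2].astype(np.float32)
    r=cv2.minAreaRect(p); b=cv2.boxPoints(r); e=b[1]-b[0]; f=b[2]-b[1]
    l=e if np.hypot(*e)>np.hypot(*f) else f
    return len(p),np.round(r[0],1),np.round(sorted(r[1]),1),round(float(np.degrees(np.arctan2(l[1],l[0]))%180),1)
E
python3 - <<'E'
from h import *
im,d,K,T=grab('top'); W=world(d,K,T)
def box(x0,x1,y0,y1): return (d>0)&(W[...,0]>x0)&(W[...,0]<x1)&(W[...,1]>y0)&(W[...,1]<y1)
print('rail',rect(W,box(520,640,-100,190),50,62))
print('stand',rect(W,box(460,560,-350,-250),48,56))
print('handle',rect(W,box(460,560,-350,-250),94,106))
B=im.astype(int).sum(-1)
m=box(530,630,-90,180)&(W[...,2]>50)&(B<150)
blue=box(530,630,-90,190)&(im[...,2].astype(int)>im[...,0]+40)
print('blue',rect(W,blue,0,70),W[blue].mean(0))
p=W[m][:,:2]; print(len(p), np.percentile(p,[5,50,95],axis=0))
c=np.vstack([cv2.resize(im[110:190,130:280],(750,400),interpolation=2)[:, :, ::-1]])
c2=cv2.resize(im[90:255,350:460],(200,300),interpolation=2)[:,:,::-1]
out=np.zeros((600,800,3),np.uint8); out[:400,:750]=c; cv2.imwrite('pics/c.png',out[:400])
E
```

```text
rail (3897, array([583.6,  46.2]), array([ 68.3, 248.2]), 86.6)
stand (970, array([ 512.5, -307.6]), array([60.7, 70.8]), 74.4)
handle (147, array([ 512.3, -307. ]), array([14.1, 29.8]), 75.0)
blue (0, array([0., 0.]), array([0., 0.]), 0.0) [nan nan nan]
320 [[546.37460252 -74.74424045]
 [578.42703175 124.02472516]
 [603.57719045 163.93314357]]<stdin>:10: RuntimeWarning: Mean of empty slice.
  ret = um.true_divide(
```

>>> {"op": "play_rows", "data": {
  "offset": [
    [29, 31, -4],
    [29, 31, -4],
    [29, 31, -4],
    [29, 31, -4],
    [29, 31, -4],
    [29, 31, -4],
    [29, 31, -4],
    [29, 31, 0],
    [0, 0, 0],
    [0, 0, 0]
  ],
  "turn": [-0.1, -0.1, -0.1, -0.1, -0.1, -0.1, -0.1, -0.03, 0, 0]
}}

```text
clock: 1.55
position: [518.7, -301.4, 202.9]
ee_rot: [0.805, 0.593, -0.001, 0.002]
contact_force: [0.1, -0.4, -0.6]
gripper_width: 85.7
```

```bash
cat >> h.py <<'E'
def pose():
    s=arm.read_state(); x,y=s['ee_rot'][:2]; q=s['ee_rot']
    from scipy.spatial.transform import Rotation as R
    M=R.from_quat(q).as_matrix()
    print('t',round(float(s['clock']),2),'pos',np.round(s['position'],1),'jawdeg',round(float(np.degrees(np.arctan2(M[1,0],M[0,0]))),1),'z',np.round(M[:,2],3),'F',np.round(s['contact_force'],1),'Mw',np.round(s['wrist_torque'],2),'w',round(float(s['gripper_width']),1),'j6',round(float(s['joints'][5]),2))
    return s,M
E
python3 - <<'E'
from h import *
pose(); im,d,K,T=grab('wrist','w1'); W=world(d,K,T); print(np.linalg.inv(T)[:3,3])
def box(x0,x1,y0,y1): return (d>0)&(W[...,0]>x0)&(W[...,0]<x1)&(W[...,1]>y0)&(W[...,1]<y1)
print('stand',rect(W,box(460,560,-360,-250),48,56))
print('handle',rect(W,box(460,560,-350,-250),96,104))
E
```

```text
t 1.55 pos [ 518.7 -301.4  202.9] jawdeg 72.8 z [ 0.001 -0.003 -1.   ] F [ 0.1 -0.4 -0.6] Mw [ 0.    0.   -0.02] w 85.7 j6 -1.62
[ 439.80333835 -276.83490182  346.62924781]
stand (2775, array([ 511.4, -305.5]), array([60.6, 69.6]), 74.2)
handle (510, array([ 514.3, -304. ]), array([14.4, 29.6]), 74.6)
```

View pics/w1.png

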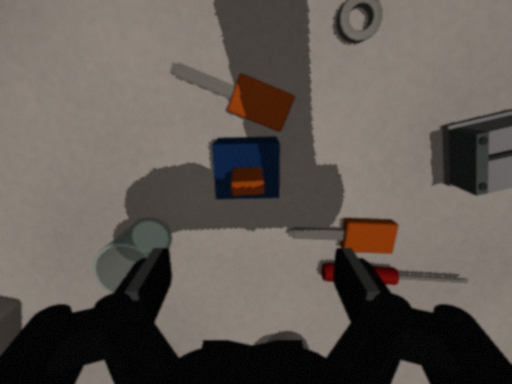

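The handle in the stand is at wrist pixel (248,181), clear of the two larger blades at (262,102) and (370,235). I'm setting the jaws across its width and going down.

>>> {"op": "play_rows", "data": {
  "offset": [
    [-5.7, -4.1, -20],
    [0, 0, -30],
    [0, 0, -30],
    [0, 0, -20],
    [0, 0, 0],
    [0, 0, 0]
  ],
  "turn": [0.031, 0, 0, 0, 0, 0],
  "grip": 0.1
}}

```text
clock: 2.2
position: [509.2, -312.3, 103.2]
ee_rot: [0.798, 0.603, 0.001, 0.004]
contact_force: [1.0, -0.0, 1.2]
gripper_width: 47.0
```

Run:
```python
from h import *
pose(); im,d,K,T=grab('wrist','w2'); W=world(d,K,T)
def box(x0,x1,y0,y1): return (d>0)&(W[...,0]>x0)&(W[...,0]<x1)&(W[...,1]>y0)&(W[...,1]<y1)
print('stand',rect(W,box(460,560,-360,-250),48,56))
print('handle',rect(W,box(480,545,-335,-275),96,104))
```

```text
t 2.2 pos [ 509.2 -312.3  103.2] jawdeg 74.1 z [ 0.007 -0.006 -1.   ] F [ 1.  -0.   1.2] Mw [ 0.02 -0.04  0.06] w 47.0 j6 -1.57
stand (5253, array([ 511.3, -305.4]), array([61. , 70.2]), 74.2)
handle (1213, array([ 513.9, -304.3]), array([14.9, 29.8]), 74.7)
```

View pics/w2.png

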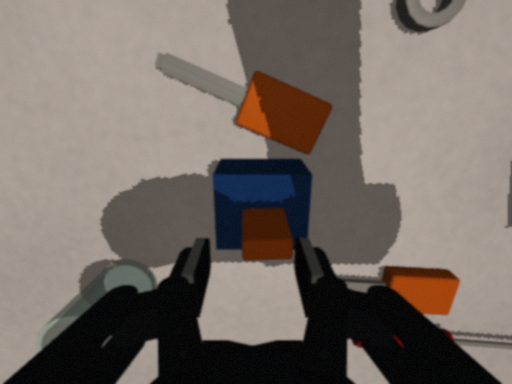

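The jaw centre (col 252) is about 13 px left of the handle (col 265), roughly 9 mm. I'll correct that before going lower.

>>> {"op": "play_rows", "data": {
  "offset": [
    [4.5, 7.5, 0],
    [0, 0, 0],
    [0, 0, 0],
    [0, 0, 0],
    [0, 0, 0]
  ],
  "turn": [0.008, 0, 0, 0, 0]
}}

```text
clock: 2.75
position: [516.4, -305.1, 108.2]
ee_rot: [0.795, 0.606, 0.003, 0.008]
contact_force: [0.0, 0.2, -0.0]
gripper_width: 47.2
```

Run:
```python
from h import *
pose(); im,d,K,T=grab('wrist','w3'); W=world(d,K,T)
def box(x0,x1,y0,y1): return (d>0)&(W[...,0]>x0)&(W[...,0]<x1)&(W[...,1]>y0)&(W[...,1]<y1)
print('handle',rect(W,box(480,545,-335,-275),96,104))
```

```text
t 2.75 pos [ 516.4 -305.1  108.2] jawdeg 74.6 z [ 0.015 -0.009 -1.   ] F [ 0.   0.2 -0. ] Mw [ 0.06  0.05 -0.05] w 47.2 j6 -1.58
handle (1160, array([ 514.1, -304.4]), array([14.6, 29.8]), 75.7)
```

>>> {"op": "play_rows", "data": {
  "offset": [
    [-1.5, 0, -15],
    [0, 0, -15],
    [0, 0, -12],
    [0, 0, 0],
    [0, 0, 0],
    [0, 0, 0]
  ],
  "turn": [0, 0, 0, 0, 0, 0]
}}

```text
clock: 3.4
position: [515.9, -305.6, 66.1]
ee_rot: [0.795, 0.607, 0.004, 0.009]
contact_force: [-0.1, -0.2, 0.9]
gripper_width: 47.1
```

Run:
```python
from h import *
pose(); im,d,K,T=grab('wrist','w4'); pose()
W=world(d,K,T)
def box(x0,x1,y0,y1): return (d>0)&(W[...,0]>x0)&(W[...,0]<x1)&(W[...,1]>y0)&(W[...,1]<y1)
print('handle',rect(W,box(480,545,-325,-284),96,104))
```

```text
t 3.4 pos [ 515.9 -305.6   66.1] jawdeg 74.7 z [ 0.018 -0.01  -1.   ] F [-0.1 -0.2  0.9] Mw [ 0.02  0.08 -0.06] w 47.1 j6 -1.58
t 3.45 pos [ 516.1 -305.7   66.4] jawdeg 74.7 z [ 0.018 -0.01  -1.   ] F [ 0.1  0.4 -0.5] Mw [0.1  0.04 0.03] w 47.1 j6 -1.58
handle (2003, array([ 514. , -304.5]), array([18.9, 50.2]), 66.0)
```

>>> {"op": "play_rows", "data": {
  "offset": [
    [-1.5, 0.8, -5],
    [0, 0, 0],
    [0, 0, 0],
    [0, 0, 0]
  ],
  "turn": [0, 0, 0, 0]
}}

```text
clock: 3.85
position: [515.2, -305.0, 62.4]
ee_rot: [0.795, 0.607, 0.005, 0.011]
contact_force: [-0.3, 0.4, -0.0]
gripper_width: 47.1
```

>>> {"op": "play_rows", "data": {
  "offset": [
    [0, 0, 0],
    [0, 0, 0],
    [0, 0, 0],
    [0, 0, 0],
    [0, 0, 0],
    [0, 0, 0]
  ],
  "turn": [0, 0, 0, 0, 0, 0],
  "grip": -1
}}

```text
clock: 4.45
position: [515.2, -305.3, 62.8]
ee_rot: [0.795, 0.607, 0.005, 0.011]
contact_force: [-0.5, -0.9, 0.2]
gripper_width: 29.7
```

Run:
```python
from h import *
pose(); print(arm.grip_depth)
```

```text
t 4.45 pos [ 515.2 -305.3   62.8] jawdeg 74.7 z [ 0.021 -0.011 -1.   ] F [-0.5 -0.9  0.2] Mw [-0.11  0.06  0.01] w 29.7 j6 -1.58
18.700000000000003
```

>>> {"op": "play_rows", "data": {
  "offset": [
    [0, 0, 10],
    [0, 0, 15],
    [0, 0, 20],
    [0, 0, 20],
    [0, 0, 20],
    [0, 0, 10],
    [0, 0, 0],
    [0, 0, 0],
    [0, 0, 0]
  ],
  "turn": [0, 0, 0, 0, 0, 0, 0, 0, 0]
}}

```text
clock: 5.35
position: [515.2, -304.2, 162.5]
ee_rot: [0.795, 0.607, 0.006, 0.011]
contact_force: [1.1, -0.2, -0.6]
gripper_width: 29.3
```

Run:
```python
from h import *
pose()
```

```text
t 5.35 pos [ 515.2 -304.2  162.5] jawdeg 74.7 z [ 0.022 -0.01  -1.   ] F [ 1.1 -0.2 -0.6] Mw [-0.02  0.05 -0.03] w 29.3 j6 -1.58
```

>>> {"op": "play_rows", "data": {
  "offset": [
    [3, 30, 0],
    [7, 43, 0],
    [7, 43, 0],
    [7, 43, 0],
    [7, 43, 0],
    [7, 43, 0],
    [7, 43, 0],
    [7, 43, 0],
    [7, 43, 0],
    [6, 35, 0],
    [0, 0, 0],
    [0, 0, 0]
  ],
  "turn": [0.021, 0.021, 0.021, 0.021, 0.021, 0.021, 0.021, 0.021, 0.021, 0.021, 0, 0]
}}

```text
clock: 6.55
position: [573.1, 119.9, 147.5]
ee_rot: [0.726, 0.688, -0.004, 0.003]
contact_force: [-0.1, 0.4, -1.6]
gripper_width: 29.2
```

>>> {"op": "play_rows", "data": {
  "offset": [
    [0, 0, 0],
    [0, 0, 0]
  ],
  "turn": [0, 0]
}}

```text
clock: 6.75
position: [572.1, 118.4, 146.1]
ee_rot: [0.726, 0.688, -0.006, 0.003]
contact_force: [-0.1, -0.2, -0.7]
gripper_width: 29.2
```

Run:
```python
from h import *
pose(); im,d,K,T=grab('wrist','w5'); W=world(d,K,T); np.savez('w5.npz',d=d,K=K,T=T)
```

```text
t 6.75 pos [572.1 118.4 146.1] jawdeg 86.9 z [-0.005 -0.012 -1.   ] F [-0.1 -0.2 -0.7] Mw [ 0.02 -0.   -0.03] w 29.2 j6 -2.12
```

View pics/w5.png

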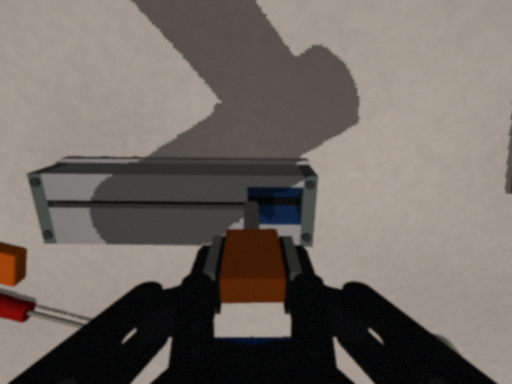

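```bash
cat >> h.py <<'E'
def onplane(K,T,uv,z):
    Ti=np.linalg.inv(T); uv=np.atleast_2d(uv).astype(float)
    r=np.c_[(uv[:,0]-K[0,2])/K[0,0],(uv[:,1]-K[1,2])/K[1,1],np.ones(len(uv))]@Ti[:3,:3].T
    c=Ti[:3,3]; return c+r*((z-c[2])/r[:,2])[:,None]
def gapline(im,K,T,c0,c1,r0,r1):
    g=cv2.GaussianBlur(im,(3,3),0).astype(float).sum(-1)[r0:r1,c0:c1]
    w=np.clip(np.median(g,0)*0.75-g,0,None); rows=np.arange(r0,r1)
    v=(w*rows[:,None]).sum(0)/w.sum(0); u=np.arange(c0,c1)
    p=onplane(K,T,np.c_[u,v],56)
    f=cv2.fitLine(p[:,:2].astype(np.float32),cv2.DIST_HUBER,0,.01,.01).ravel()
    if f[1]<0: f[:2]*=-1
    return f,p
E
python3 - <<'E'
from h import *
im=cv2.imread('pics/w5.png')[:,:,::-1]; D=np.load('w5.npz'); d,K,T=D['d'],D['K'],D['T']; W=world(d,K,T)
f,p=gapline(im,K,T,60,238,193,214)
print('gap dir deg',np.degrees(np.arctan2(f[1],f[0])),'x at y=0,50,120',[round(float(f[2]+(y-f[3])*f[0]/f[1]),1) for y in(0,50,120)])
b=(im[...,2].astype(int)-im[...,0]>25)
b[:175]=0;b[230:]=0;b[:,:235]=0;b[:,315:]=0
v,u=np.nonzero(b); print('blue uv',u.min(),u.max(),v.min(),v.max())
print(onplane(K,T,[[u.min(),190],[u.max(),190],[275,v.min()],[275,v.max()]],56).round(1))
m=(d>0)&(W[...,0]>520)&(W[...,0]<660)&(W[...,1]<180)&(W[...,1]>-100); m[232:]=0
print('rail top',rect(W,m,52,59), np.median(W[m&(W[...,2]>50)&(W[...,2]<62)][:,2]))
for v in(200,205,210,215,220,225): print(v,[(c,im[v,c].sum(),round(float(d[v,c]))) for c in range(240,266,3)])
E
```

```text
gap dir deg 86.572655 x at y=0,50,120 [572.0, 575.0, 579.2]
blue uv 251 301 188 223
[[566.3 116.8  56. ]
 [568.4 159.9  56. ]
 [565.5 137.5  56. ]
 [598.5 136.6  56. ]]
rail top (13553, array([575.2,  48.5]), array([ 55.1, 249.3]), 86.8) 57.139128314134666
200 [(240, np.uint64(190), 249), (243, np.uint64(190), 249), (246, np.uint64(164), 248), (249, np.uint64(40), 258), (252, np.uint64(44), 261), (255, np.uint64(28), 259), (258, np.uint64(20), 261), (261, np.uint64(14), 260), (264, np.uint64(18), 260)]
205 [(240, np.uint64(120), 260), (243, np.uint64(112), 261), (246, np.uint64(124), 206), (249, np.uint64(124), 204), (252, np.uint64(126), 207), (255, np.uint64(129), 206), (258, np.uint64(78), 264), (261, np.uint64(55), 263), (264, np.uint64(50), 264)]
210 [(240, np.uint64(188), 251), (243, np.uint64(171), 251), (246, np.uint64(126), 199), (249, np.uint64(130), 198), (252, np.uint64(119), 198), (255, np.uint64(123), 198), (258, np.uint64(99), 199), (261, np.uint64(68), 261), (264, np.uint64(55), 260)]
215 [(240, np.uint64(199), 253), (243, np.uint64(179), 252), (246, np.uint64(125), 192), (249, np.uint64(126), 191), (252, np.uint64(117), 191), (255, np.uint64(118), 191), (258, np.uint64(113), 191), (261, np.uint64(97), 259), (264, np.uint64(72), 258)]
220 [(240, np.uint64(367), 254), (243, np.uint64(301), 253), (246, np.uint64(119), 186), (249, np.uint64(119), 185), (252, np.uint64(124), 184), (255, np.uint64(122), 185), (258, np.uint64(120), 184), (261, np.uint64(115), 257), (264, np.uint64(121), 257)]
225 [(240, np.uint64(398), 257), (243, np.uint64(287), 254), (246, np.uint64(126), 178), (249, np.uint64(122), 179), (252, np.uint64(124), 178), (255, np.uint64(125), 178), (258, np.uint64(180), 178), (261, np.uint64(358), 255), (264, np.uint64(355), 255)]
```

```bash
cat >> h.py <<'E'
def steel(W,d,K,T,s,box=(190,232,240,268)):
    r0,r1,c0,c1=box; Q=W[r0:r1,c0:c1]; 
    dist=np.hypot(*(Q[...,:2]-s['position'][:2]).transpose(2,0,1))
    m=(Q[...,2]>s['position'][2]-70)&(dist<25)&(Q[...,2]<s['position'][2]-5)
    q=Q[m]; zs=np.round(q[:,2]/6)*6
    for z in np.unique(zs):
        k=q[zs==z]; print(' z',z,'n',len(k),'x',k[:,0].mean().round(1),'y mid',((k[:,1].min()+k[:,1].max())/2).round(1),'w',np.ptp(k[:,1]).round(1))
E
python3 - <<'E'
from h import *
D=np.load('w5.npz'); d,K,T=D['d'],D['K'],D['T']; W=world(d,K,T)
steel(W,d,K,T,pose()[0])
m=(d>0)&(W[...,2]>170)&(W[...,2]<190)&(np.hypot(W[...,0]-572,W[...,1]-118)<40)
m[:,:215]=0;m[:,290:]=0
print(rect(W,m,175,190))
E
```

```text
t 6.8 pos [572.1 118.2 146.2] jawdeg 86.9 z [-0.005 -0.012 -1.   ] F [-0.4  0.3 -1.5] Mw [ 0.06 -0.    0.02] w 29.0 j6 -2.12
 z 90.0 n 18 x 564.3 y mid 117.4 w 6.0
 z 96.0 n 43 x 564.1 y mid 117.5 w 8.8
 z 102.0 n 51 x 564.4 y mid 117.9 w 9.3
 z 108.0 n 60 x 564.9 y mid 117.6 w 9.8
 z 114.0 n 57 x 565.3 y mid 117.7 w 9.4
 z 120.0 n 70 x 565.7 y mid 118.0 w 9.8
 z 126.0 n 74 x 566.1 y mid 118.1 w 9.6
 z 132.0 n 34 x 566.3 y mid 118.2 w 9.2
 z 138.0 n 6 x 562.4 y mid 119.1 w 12.1
 z 144.0 n 6 x 562.6 y mid 122.5 w 9.8
(2998, array([572.2, 118.7]), array([23.8, 34.1]), 87.2)
```

The gap line runs (48,203)–(245,204), the funnel spans cols 247–302 and the blade tip is at (252,205). The blade tip needs about +15 in x and +17 in y to be over the mouth.

>>> {"op": "play_rows", "data": {
  "offset": [
    [7, 9, 0],
    [7, 8, 0],
    [0, 0, -10],
    [0, 0, -8],
    [0, 0, 0],
    [0, 0, 0],
    [0, 0, 0]
  ],
  "turn": [0, 0, 0, 0, 0, 0, 0]
}}

```text
clock: 7.5
position: [587.2, 134.1, 126.0]
ee_rot: [0.727, 0.686, -0.007, 0.003]
contact_force: [-0.6, 0.0, -0.6]
gripper_width: 29.2
```

```bash
cat > look.py <<'E'
from h import *
import sys
s,M=pose(); im,d,K,T=grab('wrist',sys.argv[1]); W=world(d,K,T); np.savez('w.npz',d=d,K=K,T=T)
steel(W,d,K,T,s)
E
python3 look.py w6
```

```text
t 7.5 pos [587.2 134.1 126. ] jawdeg 86.6 z [-0.006 -0.013 -1.   ] F [-0.6  0.  -0.6] Mw [ 0.02 -0.01  0.02] w 29.2 j6 -2.13
 z 54.0 n 48 x 601.5 y mid 133.6 w 22.4
 z 60.0 n 96 x 602.7 y mid 133.5 w 22.5
 z 66.0 n 6 x 579.5 y mid 133.1 w 4.5
 z 72.0 n 24 x 579.1 y mid 133.2 w 8.9
 z 78.0 n 48 x 579.2 y mid 133.6 w 9.5
 z 84.0 n 55 x 579.6 y mid 133.4 w 9.9
 z 90.0 n 59 x 580.1 y mid 133.4 w 9.6
 z 96.0 n 64 x 580.5 y mid 133.4 w 9.4
 z 102.0 n 64 x 580.8 y mid 133.8 w 9.7
 z 108.0 n 82 x 581.3 y mid 133.9 w 9.5
 z 114.0 n 5 x 581.4 y mid 133.6 w 8.6
 z 120.0 n 11 x 577.7 y mid 135.8 w 10.4
```

>>> {"op": "play_rows", "data": {
  "offset": [
    [0, 1, -8],
    [0, 0, -8],
    [0, 0, -8],
    [0, 0, 0],
    [0, 0, 0]
  ],
  "turn": [0, 0, 0, 0, 0]
}}

```text
clock: 8.05
position: [587.0, 135.2, 100.1]
ee_rot: [0.728, 0.686, -0.006, 0.003]
contact_force: [-0.6, -0.8, -1.0]
gripper_width: 29.2
```

```bash
python3 look.py w7
```

```text
t 8.05 pos [587.  135.2 100.1] jawdeg 86.6 z [-0.006 -0.013 -1.   ] F [-0.6 -0.8 -1. ] Mw [ 0.07 -0.03  0.  ] w 29.2 j6 -2.14
 z 42.0 n 90 x 579.3 y mid 135.8 w 20.7
 z 48.0 n 456 x 580.9 y mid 135.8 w 21.0
 z 54.0 n 231 x 580.0 y mid 135.7 w 21.0
 z 60.0 n 56 x 579.5 y mid 134.3 w 9.8
 z 66.0 n 58 x 579.9 y mid 134.4 w 9.6
 z 72.0 n 63 x 580.4 y mid 134.4 w 9.4
 z 78.0 n 75 x 580.8 y mid 134.9 w 9.7
 z 84.0 n 62 x 581.1 y mid 134.9 w 9.4
 z 96.0 n 8 x 577.5 y mid 137.3 w 12.7
```

View pics/w7.png

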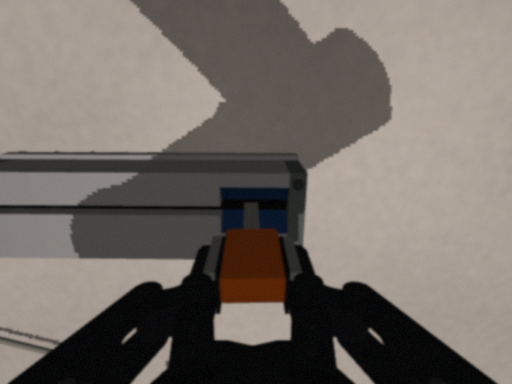

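The tip is inside the blue funnel at (251,207), level with the gap line at row 208. Next I'll compare the two in millimetres.

Run:
```python
from h import *
im=cv2.imread('pics/w7.png')[:,:,::-1]; D=np.load('w.npz'); d,K,T=D['d'],D['K'],D['T']; W=world(d,K,T)
f,p=gapline(im,K,T,5,215,199,219)
print('deg',np.degrees(np.arctan2(f[1],f[0])),[round(float(f[2]+(y-f[3])*f[0]/f[1]),1) for y in(-60,0,135)])
for c in (230,275): print(c,[(r,im[r,c].sum(),*W[r,c].round(0)[[0,2]]) for r in range(186,236,3)])
```

```text
deg 87.217705 [569.5, 572.4, 579.0]
230 [(186, np.uint64(187), np.float64(562.0), np.float64(58.0)), (189, np.uint64(53), np.float64(565.0), np.float64(56.0)), (192, np.uint64(57), np.float64(568.0), np.float64(52.0)), (195, np.uint64(60), np.float64(571.0), np.float64(49.0)), (198, np.uint64(48), np.float64(575.0), np.float64(44.0)), (201, np.uint64(5), np.float64(577.0), np.float64(46.0)), (204, np.uint64(16), np.float64(580.0), np.float64(45.0)), (207, np.uint64(10), np.float64(582.0), np.float64(46.0)), (210, np.uint64(52), np.float64(585.0), np.float64(45.0)), (213, np.uint64(68), np.float64(586.0), np.float64(47.0)), (216, np.uint64(67), np.float64(588.0), np.float64(48.0)), (219, np.uint64(69), np.float64(590.0), np.float64(50.0)), (222, np.uint64(77), np.float64(592.0), np.float64(51.0)), (225, np.uint64(74), np.float64(594.0), np.float64(53.0)), (228, np.uint64(82), np.float64(595.0), np.float64(54.0)), (231, np.uint64(110), np.float64(577.0), np.float64(97.0)), (234, np.uint64(87), np.float64(577.0), np.float64(101.0))]
275 [(186, np.uint64(193), np.float64(564.0), np.float
[... 255 characters left out ...]
.uint64(18), np.float64(579.0), np.float64(46.0)), (204, np.uint64(11), np.float64(581.0), np.float64(46.0)), (207, np.uint64(9), np.float64(584.0), np.float64(46.0)), (210, np.uint64(58), np.float64(586.0), np.float64(45.0)), (213, np.uint64(74), np.float64(589.0), np.float64(46.0)), (216, np.uint64(75), np.float64(590.0), np.float64(47.0)), (219, np.uint64(73), np.float64(592.0), np.float64(50.0)), (222, np.uint64(75), np.float64(594.0), np.float64(51.0)), (225, np.uint64(69), np.float64(594.0), np.float64(55.0)), (228, np.uint64(86), np.float64(597.0), np.float64(55.0)), (231, np.uint64(100), np.float64(578.0), np.float64(97.0)), (234, np.uint64(97), np.float64(578.0), np.float64(101.0))]
```

>>> {"op": "play_rows", "data": {
  "offset": [
    [-0.7, 0, -4],
    [0, 0, -4],
    [0, 0, -4],
    [0, 0, 0],
    [0, 0, 0]
  ],
  "turn": [0, 0, 0, 0, 0]
}}

```text
clock: 8.6
position: [586.4, 135.2, 87.5]
ee_rot: [0.728, 0.686, -0.006, 0.003]
contact_force: [0.2, 0.2, -0.9]
gripper_width: 29.3
```

```bash
python3 -c "
from h import *
pose()"
```

```text
t 8.6 pos [586.4 135.2  87.5] jawdeg 86.6 z [-0.005 -0.012 -1.   ] F [ 0.2  0.2 -0.9] Mw [ 0.01 -0.08 -0.  ] w 29.3 j6 -2.14
```

>>> {"op": "play_rows", "data": {
  "offset": [
    [-0.3, 0, -4],
    [0, 0, -4],
    [0, 0, -3],
    [0, 0, 0],
    [0, 0, 0]
  ],
  "turn": [0, 0, 0, 0, 0]
}}

```text
clock: 9.1
position: [586.2, 135.3, 75.6]
ee_rot: [0.728, 0.686, -0.006, 0.003]
contact_force: [0.0, 0.1, 0.3]
gripper_width: 29.6
```

```bash
python3 look.py w8
```

```text
t 9.1 pos [586.2 135.3  75.6] jawdeg 86.6 z [-0.005 -0.012 -1.   ] F [0.  0.1 0.3] Mw [0.01 0.02 0.02] w 29.6 j6 -2.14
 z 42.0 n 89 x 579.7 y mid 136.1 w 18.6
 z 48.0 n 397 x 578.2 y mid 136.1 w 18.7
 z 54.0 n 261 x 570.4 y mid 136.9 w 17.1
 z 60.0 n 131 x 570.2 y mid 137.2 w 16.4
 z 72.0 n 11 x 576.6 y mid 136.3 w 15.0
```

>>> {"op": "play_rows", "data": {
  "offset": [
    [0, 0, -2],
    [-0.17, -3, 0],
    [-0.17, -3, 0],
    [-0.17, -3, 0],
    [-0.17, -3, 0],
    [-0.17, -3, 0],
    [-0.17, -3, 0],
    [0, 0, 0],
    [0, 0, 0]
  ],
  "turn": [0, 0, 0, 0, 0, 0, 0, 0, 0]
}}

```text
clock: 10.05
position: [585.3, 115.3, 74.0]
ee_rot: [0.728, 0.686, -0.005, 0.003]
contact_force: [-0.1, 0.2, -0.7]
gripper_width: 29.1
```

```bash
python3 look.py w9
python3 - <<'E'
from h import *
im=cv2.imread('pics/w9.png')[:,:,::-1]; D=np.load('w.npz'); d,K,T=D['d'],D['K'],D['T']
f,p=gapline(im,K,T,5,200,199,219)
print('deg',np.degrees(np.arctan2(f[1],f[0])),[round(float(f[2]+(y-f[3])*f[0]/f[1]),1) for y in(-60,0,135)])
E
```

```text
t 10.05 pos [585.3 115.3  74. ] jawdeg 86.6 z [-0.004 -0.012 -1.   ] F [-0.1  0.2 -0.7] Mw [ 0.1   0.06 -0.07] w 29.1 j6 -2.11
 z 42.0 n 70 x 579.1 y mid 116.9 w 17.0
 z 48.0 n 299 x 577.3 y mid 116.3 w 18.3
 z 54.0 n 266 x 570.2 y mid 116.4 w 18.0
 z 60.0 n 217 x 568.7 y mid 116.8 w 17.2
 z 66.0 n 15 x 575.8 y mid 116.6 w 15.6
deg 0.0 [nan, nan, nan]h.py:30: RuntimeWarning: invalid value encountered in divide
  v=(w*rows[:,None]).sum(0)/w.sum(0); u=np.arange(c0,c1)
<stdin>:4: RuntimeWarning: invalid value encountered in scalar divide
```

View pics/w9.png

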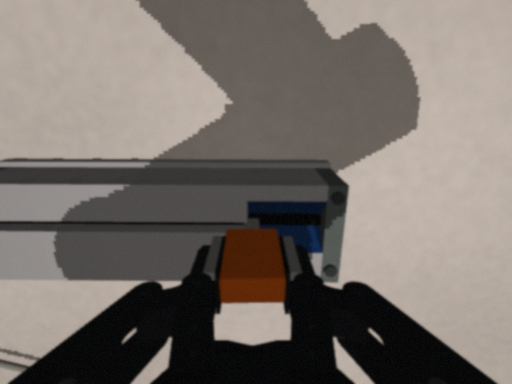

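The blade is now in the straight gap at (252,224), with no force felt. I'll slide in small steps and read the force each time.

>>> {"op": "play_rows", "data": {
  "offset": [
    [-0.17, -3, 0],
    [-0.17, -3, 0],
    [-0.17, -3, 0],
    [-0.17, -3, 0],
    [0, 0, 0]
  ],
  "turn": [0, 0, 0, 0, 0]
}}

```text
clock: 10.6
position: [584.4, 102.6, 74.0]
ee_rot: [0.728, 0.686, -0.005, 0.003]
contact_force: [-0.7, 0.1, -0.8]
gripper_width: 29.1
```

>>> {"op": "play_rows", "data": {
  "offset": [
    [-0.15, -2.5, 0],
    [-0.15, -2.5, 0],
    [-0.15, -2.5, 0],
    [0, 0, 0]
  ],
  "turn": [0, 0, 0, 0]
}}

```text
clock: 11.0
position: [583.5, 94.5, 73.8]
ee_rot: [0.728, 0.686, -0.006, 0.002]
contact_force: [-1.1, 0.0, -0.2]
gripper_width: 29.2
```

>>> {"op": "play_rows", "data": {
  "offset": [
    [0.1, -2.5, 0],
    [-0.12, -2.5, 0],
    [-0.12, -2.5, 0],
    [0, 0, 0]
  ],
  "turn": [0, 0, 0, 0]
}}

```text
clock: 11.4
position: [583.1, 90.2, 73.8]
ee_rot: [0.728, 0.686, -0.003, 0.001]
contact_force: [-0.6, -2.0, -0.6]
gripper_width: 29.4
```

>>> {"op": "play_rows", "data": {
  "offset": [
    [-0.15, -2.5, 0],
    [-0.12, -2.5, 0],
    [-0.12, -2.5, 0],
    [0, 0, 0]
  ],
  "turn": [0, 0, 0, 0]
}}

```text
clock: 11.8
position: [582.9, 88.4, 73.8]
ee_rot: [0.728, 0.685, 0.001, -0.001]
contact_force: [-1.3, -0.8, -0.4]
gripper_width: 29.2
```

>>> {"op": "play_rows", "data": {
  "offset": [
    [-0.15, -2.5, 0],
    [-0.12, -2.5, 0],
    [-0.12, -2.5, 0],
    [0, 0, 0]
  ],
  "turn": [0, 0, 0, 0]
}}

```text
clock: 12.2
position: [582.7, 87.7, 73.9]
ee_rot: [0.729, 0.685, 0.007, -0.004]
contact_force: [-1.0, 0.1, -0.5]
gripper_width: 29.3
```

Run:
```python
from h import *
s,M=pose(); print(s['joints'].round(3),s['joint_efforts'].round(1),s['joint_vel'].round(3))
eyes.get_image('scene'); im,d,K,T=grab('scene','s2'); cv2.imwrite('pics/s2c.png',cv2.resize(im[20:320,140:500],(720,600),interpolation=2)[:,:,::-1])
```

```text
t 12.2 pos [582.7  87.7  73.9] jawdeg 86.4 z [ 0.004  0.016 -1.   ] F [-1.   0.1 -0.5] Mw [-0.09  0.33 -0.04] w 29.3 j6 -2.04
[ 0.417  0.478 -0.276 -0.017 -0.807 -2.039] [ -0.4 -40.2  15.6   3.5   0.3   0. ] [ 0.007  0.     0.001 -0.003 -0.001  0.001]
```

View pics/s2c.png

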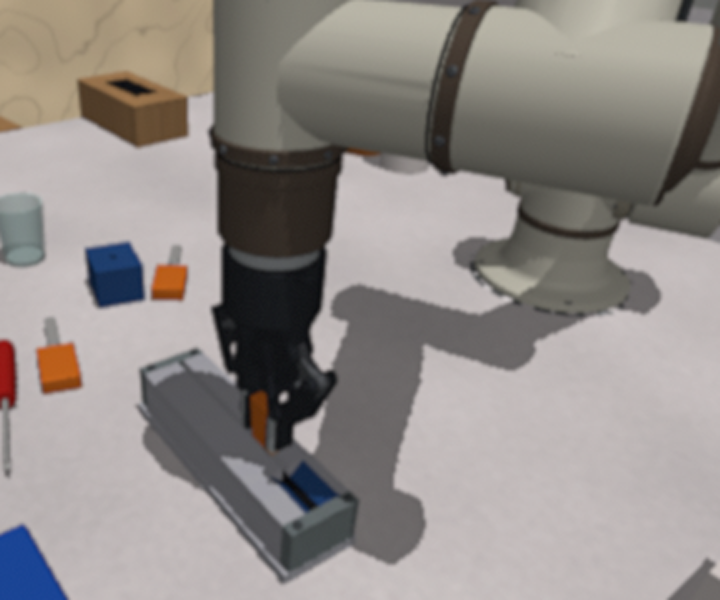

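The pushes stopped making headway at y≈90: the first ramp. The zero rows at the end let the force relax, so from here I'll end calls while still pushing. The two large look-alikes are lying on the bench; I'll check later when that happened.

>>> {"op": "play_rows", "data": {
  "offset": [
    [-0.2, -4, 0],
    [-0.2, -4, 0]
  ],
  "turn": [0, 0]
}}

```text
clock: 12.5
position: [582.5, 82.7, 74.0]
ee_rot: [0.729, 0.684, 0.009, -0.005]
contact_force: [-2.4, 5.1, -0.3]
gripper_width: 29.1
```

Run:
```python
from h import *
s,M=pose(); print(s['joints'].round(3),s['joint_efforts'].round(1))
a=cv2.imread('pics/scene.png');print([im[110:145,215:235].sum() for im in (a,)])
```

```text
t 12.5 pos [582.5  82.7  74. ] jawdeg 86.4 z [ 0.006  0.021 -1.   ] F [-2.4  5.1 -0.3] Mw [ 1.81  0.94 -0.03] w 29.1 j6 -2.03
[ 0.407  0.475 -0.278 -0.023 -0.803 -2.026] [ -3.  -39.6  15.1   4.9   0.1   0. ]
[np.uint64(206789)]
```

>>> {"op": "play_rows", "data": {
  "offset": [
    [-0.2, -3, 0]
  ],
  "turn": [0]
}}

```text
clock: 12.6
position: [582.3, 80.3, 74.0]
ee_rot: [0.729, 0.684, 0.01, -0.006]
contact_force: [-2.7, 5.5, -0.3]
gripper_width: 29.5
```

>>> {"op": "play_rows", "data": {
  "offset": [
    [-0.2, -3, 0]
  ],
  "turn": [0]
}}

```text
clock: 12.7
position: [582.1, 77.9, 74.0]
ee_rot: [0.729, 0.684, 0.011, -0.006]
contact_force: [-2.9, 6.2, -0.5]
gripper_width: 29.6
```

>>> {"op": "play_rows", "data": {
  "offset": [
    [-0.2, -3, 0]
  ],
  "turn": [0]
}}

```text
clock: 12.8
position: [582.0, 75.4, 74.0]
ee_rot: [0.729, 0.684, 0.011, -0.006]
contact_force: [-2.0, 6.0, -1.0]
gripper_width: 29.3
```

>>> {"op": "play_rows", "data": {
  "offset": [
    [-0.2, -3, 0]
  ],
  "turn": [0]
}}

```text
clock: 12.9
position: [581.8, 72.8, 73.9]
ee_rot: [0.73, 0.684, 0.012, -0.007]
contact_force: [-2.3, 6.1, -0.9]
gripper_width: 29.1
```

```bash
python3 -c "
from h import *
pose()"
```

```text
t 12.9 pos [581.8  72.8  73.9] jawdeg 86.3 z [ 0.008  0.026 -1.   ] F [-2.3  6.1 -0.9] Mw [1.85 0.6  0.07] w 29.1 j6 -2.0
```

>>> {"op": "play_rows", "data": {
  "offset": [
    [-0.2, -3, 0]
  ],
  "turn": [0]
}}

```text
clock: 13.0
position: [581.6, 70.2, 73.9]
ee_rot: [0.73, 0.684, 0.012, -0.007]
contact_force: [-1.9, 5.5, 0.1]
gripper_width: 29.0
```

>>> {"op": "play_rows", "data": {
  "offset": [
    [-0.2, -3, 0]
  ],
  "turn": [0]
}}

```text
clock: 13.1
position: [581.5, 66.7, 73.9]
ee_rot: [0.729, 0.684, 0.012, -0.007]
contact_force: [-0.3, 1.0, -0.2]
gripper_width: 29.1
```

>>> {"op": "play_rows", "data": {
  "offset": [
    [-0.2, -3, 0]
  ],
  "turn": [0]
}}

```text
clock: 13.2
position: [581.4, 62.7, 74.0]
ee_rot: [0.729, 0.684, 0.012, -0.006]
contact_force: [-0.4, -0.0, 0.1]
gripper_width: 29.5
```

>>> {"op": "play_rows", "data": {
  "offset": [
    [-0.2, -3, 0]
  ],
  "turn": [0]
}}

```text
clock: 13.3
position: [581.5, 58.8, 74.0]
ee_rot: [0.729, 0.684, 0.011, -0.006]
contact_force: [1.0, -0.6, -0.8]
gripper_width: 29.1
```

```bash
python3 -c "
from h import *
pose()"
```

```text
t 13.3 pos [581.5  58.8  74. ] jawdeg 86.3 z [ 0.009  0.024 -1.   ] F [ 1.  -0.6 -0.8] Mw [-0.01  0.02 -0.05] w 29.1 j6 -1.98
```

The drag (about 6 N) ran from TCP y≈91 to ≈69 and then dropped off. A return pass will give the drop on the other side, so I can take the midpoint, and should undo the slight tilt.

>>> {"op": "play_rows", "data": {
  "offset": [
    [0.15, 2, 0]
  ],
  "turn": [0]
}}

```text
clock: 13.4
position: [581.7, 59.7, 74.0]
ee_rot: [0.73, 0.684, 0.011, -0.006]
contact_force: [-0.6, 0.7, -0.9]
gripper_width: 29.3
```

>>> {"op": "play_rows", "data": {
  "offset": [
    [0.18, 2.5, 0]
  ],
  "turn": [0]
}}

```text
clock: 13.5
position: [582.0, 61.8, 74.1]
ee_rot: [0.73, 0.683, 0.011, -0.005]
contact_force: [-0.6, 0.7, -0.7]
gripper_width: 29.4
```

>>> {"op": "play_rows", "data": {
  "offset": [
    [0.18, 2.5, 0]
  ],
  "turn": [0]
}}

```text
clock: 13.6
position: [581.8, 63.9, 73.9]
ee_rot: [0.73, 0.683, 0.01, -0.006]
contact_force: [-1.2, -0.7, -0.2]
gripper_width: 29.4
```

>>> {"op": "play_rows", "data": {
  "offset": [
    [0.18, 2.5, 0]
  ],
  "turn": [0]
}}

```text
clock: 13.7
position: [581.5, 66.1, 73.8]
ee_rot: [0.73, 0.684, 0.01, -0.006]
contact_force: [-0.7, -3.9, -0.4]
gripper_width: 29.3
```

>>> {"op": "play_rows", "data": {
  "offset": [
    [0.18, 3, 0]
  ],
  "turn": [0]
}}

```text
clock: 13.8
position: [581.5, 68.2, 73.8]
ee_rot: [0.73, 0.684, 0.008, -0.005]
contact_force: [0.9, -7.6, 0.1]
gripper_width: 29.3
```

```bash
python3 -c "
from h import *
pose()"
```

```text
t 13.8 pos [581.5  68.2  73.8] jawdeg 86.3 z [ 0.005  0.019 -1.   ] F [ 0.9 -7.6  0.1] Mw [-2.38 -0.25  0.09] w 29.3 j6 -2.01
```

>>> {"op": "play_rows", "data": {
  "offset": [
    [0.18, 3, 0]
  ],
  "turn": [0]
}}

```text
clock: 13.9
position: [581.5, 69.8, 73.8]
ee_rot: [0.729, 0.684, 0.007, -0.004]
contact_force: [2.0, -9.4, -0.4]
gripper_width: 29.4
```

>>> {"op": "play_rows", "data": {
  "offset": [
    [0.18, 3, 0]
  ],
  "turn": [0]
}}

```text
clock: 14.0
position: [581.5, 70.7, 73.9]
ee_rot: [0.729, 0.685, 0.005, -0.003]
contact_force: [1.4, -11.6, -1.4]
gripper_width: 29.2
```

>>> {"op": "play_rows", "data": {
  "offset": [
    [0.18, 3, 0]
  ],
  "turn": [0]
}}

```text
clock: 14.1
position: [581.5, 71.1, 73.9]
ee_rot: [0.728, 0.685, 0.003, -0.002]
contact_force: [2.6, -13.4, -1.1]
gripper_width: 28.9
```

>>> {"op": "play_rows", "data": {
  "offset": [
    [0.18, 3, 0]
  ],
  "turn": [0]
}}

```text
clock: 14.2
position: [581.7, 71.6, 73.9]
ee_rot: [0.728, 0.686, 0.001, -0.001]
contact_force: [1.3, -11.9, -1.3]
gripper_width: 29.1
```

>>> {"op": "play_rows", "data": {
  "offset": [
    [0.18, 3, 0]
  ],
  "turn": [0]
}}

```text
clock: 14.3
position: [581.7, 71.9, 73.9]
ee_rot: [0.728, 0.686, -0.002, 0.0]
contact_force: [2.3, -11.5, -0.8]
gripper_width: 29.5
```

>>> {"op": "play_rows", "data": {
  "offset": [
    [0.18, 3, 0]
  ],
  "turn": [0]
}}

```text
clock: 14.4
position: [581.8, 72.2, 73.9]
ee_rot: [0.727, 0.686, -0.004, 0.001]
contact_force: [1.6, -11.9, -1.6]
gripper_width: 29.3
```

```bash
python3 -c "
from h import *
pose()"
```

```text
t 14.4 pos [581.8  72.2  73.9] jawdeg 86.7 z [-0.004 -0.007 -1.   ] F [  1.6 -11.9  -1.6] Mw [-3.89 -0.87  0.09] w 29.3 j6 -2.04
```

>>> {"op": "play_rows", "data": {
  "offset": [
    [0.3, 4, 0]
  ],
  "turn": [0]
}}

```text
clock: 14.5
position: [582.1, 73.4, 73.9]
ee_rot: [0.727, 0.686, -0.006, 0.002]
contact_force: [1.2, -0.8, -1.3]
gripper_width: 29.0
```

>>> {"op": "play_rows", "data": {
  "offset": [
    [0.3, 4, 0]
  ],
  "turn": [0]
}}

```text
clock: 14.6
position: [582.3, 75.7, 73.9]
ee_rot: [0.727, 0.686, -0.007, 0.003]
contact_force: [0.7, -6.5, -0.4]
gripper_width: 29.6
```

```bash
python3 -c "
from h import *
pose()"
```

```text
t 14.6 pos [582.3  75.7  73.9] jawdeg 86.7 z [-0.006 -0.014 -1.   ] F [ 0.7 -6.5 -0.4] Mw [-2.24 -0.32  0.09] w 29.6 j6 -2.05
```

>>> {"op": "play_rows", "data": {
  "offset": [
    [0.18, 3, 0]
  ],
  "turn": [0]
}}

```text
clock: 14.7
position: [582.4, 77.2, 74.0]
ee_rot: [0.727, 0.687, -0.009, 0.004]
contact_force: [1.2, -7.0, -0.7]
gripper_width: 29.5
```

>>> {"op": "play_rows", "data": {
  "offset": [
    [0.18, 3, 0]
  ],
  "turn": [0]
}}

```text
clock: 14.8
position: [582.4, 78.6, 74.0]
ee_rot: [0.727, 0.687, -0.01, 0.004]
contact_force: [0.9, -7.2, -0.7]
gripper_width: 29.3
```

>>> {"op": "play_rows", "data": {
  "offset": [
    [0.18, 3, 0]
  ],
  "turn": [0]
}}

```text
clock: 14.9
position: [582.6, 80.1, 74.1]
ee_rot: [0.727, 0.687, -0.011, 0.005]
contact_force: [0.5, -7.5, -1.2]
gripper_width: 29.3
```

>>> {"op": "play_rows", "data": {
  "offset": [
    [0.18, 2.5, 0]
  ],
  "turn": [0]
}}

```text
clock: 15.0
position: [582.7, 81.0, 74.1]
ee_rot: [0.726, 0.687, -0.013, 0.006]
contact_force: [1.6, -6.3, -1.7]
gripper_width: 29.2
```

>>> {"op": "play_rows", "data": {
  "offset": [
    [0.18, 2.5, 0]
  ],
  "turn": [0]
}}

```text
clock: 15.1
position: [582.8, 82.0, 74.1]
ee_rot: [0.726, 0.687, -0.014, 0.007]
contact_force: [0.9, -7.3, -0.6]
gripper_width: 28.9
```

>>> {"op": "play_rows", "data": {
  "offset": [
    [0.18, 2.5, 0]
  ],
  "turn": [0]
}}

```text
clock: 15.2
position: [582.9, 82.9, 74.1]
ee_rot: [0.726, 0.688, -0.015, 0.007]
contact_force: [0.8, -7.0, -1.2]
gripper_width: 29.2
```

```bash
python3 -c "
from h import *
pose()"
```

```text
t 15.2 pos [582.9  82.9  74.1] jawdeg 86.9 z [-0.012 -0.032 -0.999] F [ 0.8 -7.  -1.2] Mw [-2.43 -0.57  0.06] w 29.2 j6 -2.08
```

>>> {"op": "play_rows", "data": {
  "offset": [
    [0.2, 3.5, 0]
  ],
  "turn": [0]
}}

```text
clock: 15.3
position: [583.0, 84.8, 74.1]
ee_rot: [0.726, 0.688, -0.017, 0.008]
contact_force: [1.1, -7.5, -1.2]
gripper_width: 29.5
```

>>> {"op": "play_rows", "data": {
  "offset": [
    [0.2, 3.5, 0]
  ],
  "turn": [0]
}}

```text
clock: 15.4
position: [583.2, 86.8, 74.1]
ee_rot: [0.726, 0.688, -0.018, 0.009]
contact_force: [0.7, -6.3, -1.3]
gripper_width: 29.0
```

>>> {"op": "play_rows", "data": {
  "offset": [
    [0.2, 3.5, 0]
  ],
  "turn": [0]
}}

```text
clock: 15.5
position: [583.4, 88.9, 74.1]
ee_rot: [0.726, 0.688, -0.019, 0.009]
contact_force: [0.9, -6.4, -1.6]
gripper_width: 29.7
```

>>> {"op": "play_rows", "data": {
  "offset": [
    [0.2, 3, 0]
  ],
  "turn": [0]
}}

```text
clock: 15.6
position: [583.9, 91.5, 74.1]
ee_rot: [0.726, 0.688, -0.019, 0.01]
contact_force: [-0.6, 0.0, -1.3]
gripper_width: 29.4
```

```bash
python3 -c "
from h import *
pose()"
```

```text
t 15.6 pos [583.9  91.5  74.1] jawdeg 86.9 z [-0.015 -0.041 -0.999] F [-0.6  0.  -1.3] Mw [-0.05  0.18 -0.  ] w 29.4 j6 -2.1
```

Drops: TCP y≈69 going in and ≈90 coming back, with opposite small tilts, so the tight spot is centred at TCP y≈79.5–80. Going forward again to the middle.

>>> {"op": "play_rows", "data": {
  "offset": [
    [-0.2, -3.5, 0],
    [-0.2, -3.5, 0]
  ],
  "turn": [-0.003, 0]
}}

```text
clock: 15.8
position: [583.9, 89.4, 74.0]
ee_rot: [0.727, 0.686, -0.016, 0.008]
contact_force: [-4.9, 9.1, 0.3]
gripper_width: 29.0
```

>>> {"op": "play_rows", "data": {
  "offset": [
    [-0.2, -3.5, 0]
  ],
  "turn": [0]
}}

```text
clock: 15.9
position: [583.8, 89.1, 74.1]
ee_rot: [0.727, 0.686, -0.013, 0.007]
contact_force: [-3.6, 9.9, -0.1]
gripper_width: 29.3
```

```bash
python3 -c "
from h import *
pose()"
```

```text
t 15.9 pos [583.8  89.1  74.1] jawdeg 86.6 z [-0.01  -0.028 -1.   ] F [-3.6  9.9 -0.1] Mw [ 3.34  1.14 -0.07] w 29.3 j6 -2.09
```

>>> {"op": "play_rows", "data": {
  "offset": [
    [-0.5, -3.5, 0]
  ],
  "turn": [0]
}}

```text
clock: 16.0
position: [583.5, 88.9, 74.1]
ee_rot: [0.728, 0.686, -0.011, 0.006]
contact_force: [-2.9, 8.6, -0.1]
gripper_width: 29.3
```

>>> {"op": "play_rows", "data": {
  "offset": [
    [-0.4, -3.5, 0]
  ],
  "turn": [0]
}}

```text
clock: 16.1
position: [583.4, 88.7, 74.1]
ee_rot: [0.728, 0.686, -0.008, 0.005]
contact_force: [-2.9, 7.8, -0.5]
gripper_width: 29.3
```

```bash
python3 -c "
from h import *
pose()"
```

```text
t 16.1 pos [583.4  88.7  74.1] jawdeg 86.6 z [-0.005 -0.018 -1.   ] F [-2.9  7.8 -0.5] Mw [ 2.76  0.79 -0.07] w 29.3 j6 -2.08
```

>>> {"op": "play_rows", "data": {
  "offset": [
    [-0.4, -6, 0]
  ],
  "turn": [0]
}}

```text
clock: 16.2
position: [583.4, 87.4, 74.2]
ee_rot: [0.728, 0.686, -0.004, 0.003]
contact_force: [-4.7, 16.8, -0.3]
gripper_width: 29.5
```

>>> {"op": "play_rows", "data": {
  "offset": [
    [-0.3, -4, 0]
  ],
  "turn": [0]
}}

```text
clock: 16.3
position: [583.0, 85.8, 74.3]
ee_rot: [0.728, 0.686, -0.003, 0.002]
contact_force: [-2.0, 2.5, -0.1]
gripper_width: 29.0
```

```bash
python3 -c "
from h import *
pose()"
```

```text
t 16.3 pos [583.   85.8  74.3] jawdeg 86.6 z [-0.001 -0.007 -1.   ] F [-2.   2.5 -0.1] Mw [ 0.94  0.66 -0.09] w 29.0 j6 -2.06
```

>>> {"op": "play_rows", "data": {
  "offset": [
    [-0.2, -3, -0.5]
  ],
  "turn": [0]
}}

```text
clock: 16.4
position: [582.9, 84.7, 74.1]
ee_rot: [0.728, 0.686, -0.001, 0.002]
contact_force: [-2.7, 5.3, 2.4]
gripper_width: 28.8
```

>>> {"op": "play_rows", "data": {
  "offset": [
    [-0.2, -3, -0.5]
  ],
  "turn": [0]
}}

```text
clock: 16.5
position: [582.8, 83.5, 74.0]
ee_rot: [0.728, 0.686, -0.0, 0.001]
contact_force: [-3.2, 4.9, 1.5]
gripper_width: 29.0
```

```bash
python3 -c "
from h import *
pose()"
```

```text
t 16.5 pos [582.8  83.5  74. ] jawdeg 86.6 z [ 0.002 -0.002 -1.   ] F [-3.2  4.9  1.5] Mw [ 1.86  0.93 -0.  ] w 29.0 j6 -2.05
```

>>> {"op": "play_rows", "data": {
  "offset": [
    [-0.2, -4, 0]
  ],
  "turn": [0]
}}

```text
clock: 16.6
position: [582.6, 81.4, 74.0]
ee_rot: [0.728, 0.686, 0.001, 0.001]
contact_force: [-1.9, 6.1, -0.7]
gripper_width: 29.4
```

>>> {"op": "play_rows", "data": {
  "offset": [
    [-0.2, -3.5, 0]
  ],
  "turn": [0]
}}

```text
clock: 16.7
position: [582.4, 79.7, 74.1]
ee_rot: [0.728, 0.686, 0.003, -0.0]
contact_force: [-1.8, 5.2, -0.4]
gripper_width: 29.3
```

>>> {"op": "play_rows", "data": {
  "offset": [
    [0, 0, 0],
    [0, 0, 0]
  ],
  "turn": [0, 0]
}}

```text
clock: 16.9
position: [582.2, 79.8, 74.1]
ee_rot: [0.727, 0.686, 0.003, 0.0]
contact_force: [-1.0, -1.2, -0.2]
gripper_width: 29.5
```

```bash
python3 look.py w10
```

```text
t 16.9 pos [582.2  79.8  74.1] jawdeg 86.6 z [ 0.004  0.003 -1.   ] F [-1.  -1.2 -0.2] Mw [-0.16  0.05 -0.02] w 29.5 j6 -2.04
 z 48.0 n 60 x 581.2 y mid 81.0 w 18.0
 z 54.0 n 231 x 568.1 y mid 81.6 w 17.1
 z 60.0 n 555 x 566.8 y mid 81.5 w 17.3
 z 66.0 n 7 x 572.8 y mid 82.4 w 11.0
```

>>> {"op": "play_rows", "data": {
  "offset": [
    [0, -0.5, -1.5],
    [0, 0, -1]
  ],
  "turn": [0, 0]
}}

```text
clock: 17.15
position: [582.4, 79.4, 73.2]
ee_rot: [0.727, 0.686, 0.003, 0.0]
contact_force: [-3.4, -0.3, 5.7]
gripper_width: 29.2
```

```bash
python3 -c "
from h import *
pose()"
```

```text
t 17.15 pos [582.4  79.4  73.2] jawdeg 86.7 z [ 0.004  0.003 -1.   ] F [-3.4 -0.3  5.7] Mw [0.14 1.01 0.02] w 29.2 j6 -2.04
```

>>> {"op": "play_rows", "data": {
  "offset": [
    [0, 0, 0],
    [0, 0, 0]
  ],
  "turn": [0, 0]
}}

```text
clock: 17.35
position: [582.2, 79.4, 73.3]
ee_rot: [0.727, 0.686, 0.003, 0.0]
contact_force: [-1.4, -0.3, -0.1]
gripper_width: 29.2
```

>>> {"op": "play_rows", "data": {
  "offset": [
    [0, 0, 0],
    [0, 0, 0],
    [0, 0, 0],
    [0, 0, 0]
  ],
  "turn": [0, 0, 0, 0],
  "grip": 0.3
}}

```text
clock: 17.75
position: [584.0, 79.4, 73.5]
ee_rot: [0.727, 0.686, 0.004, 0.001]
contact_force: [0.4, -0.1, -1.0]
gripper_width: 55.4
```

```bash
python3 look.py w11
```

```text
t 17.75 pos [584.   79.4  73.5] jawdeg 86.7 z [ 0.008  0.004 -1.   ] F [ 0.4 -0.1 -1. ] Mw [ 0.01  0.02 -0.01] w 55.4 j6 -2.04
 z 54.0 n 163 x 567.1 y mid 81.2 w 17.0
 z 60.0 n 457 x 566.6 y mid 81.2 w 17.0
 z 66.0 n 24 x 569.6 y mid 81.1 w 15.4
```

View pics/w11.png

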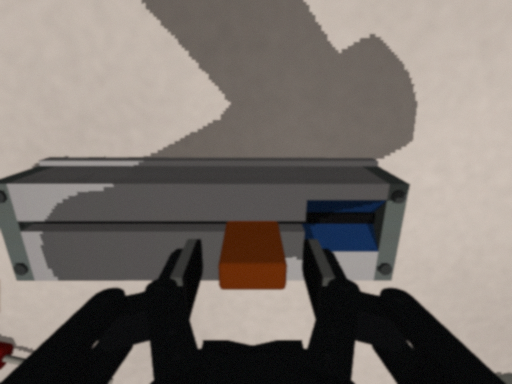

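The fingers are clear of the handle on both sides (jaws at cols 190 and 315, handle 220–285) and the blade is standing. Backing straight up.

>>> {"op": "play_rows", "data": {
  "offset": [
    [0, 0, 10],
    [0, 0, 20],
    [0, 0, 30],
    [0, 0, 30],
    [0, 0, 20],
    [0, 0, 0],
    [0, 0, 0]
  ],
  "turn": [0, 0, 0, 0, 0, 0, 0]
}}

```text
clock: 18.5
position: [583.6, 78.8, 190.9]
ee_rot: [0.727, 0.686, 0.005, 0.002]
contact_force: [-0.6, 0.5, -0.2]
gripper_width: 55.5
```

Run:
```python
from h import *
s,M=pose(); im,d,K,T=grab('wrist','w12'); W=world(d,K,T)
o=(im[...,0].astype(int)>2*im[...,2].astype(int)+20)&(d>0)&(np.hypot(W[...,0]-580,W[...,1]-80)<40)
print('handle z max',np.percentile(W[o][:,2],98)); t=np.percentile(W[o][:,2],98)
print('top',rect(W,o,t-5,t+4))
side=o&(W[...,2]<t-8)
p=W[side]
for z in range(60,110,6):
    k=p[(p[:,2]>=z)&(p[:,2]<z+6)]
    if len(k)>5: print(z+3,len(k),'x',k[:,0].mean().round(1),'ymid',((k[:,1].min()+k[:,1].max())/2).round(1))
m=(d>0)&(W[...,0]>520)&(W[...,0]<660)&(W[...,1]<190)&(W[...,1]>-120)&~o
print('rail top',rect(W,m,53,59))
im2,d2,K2,T2=grab('scene','s3')
cv2.imwrite('pics/fin.png',np.hstack([im,im2])[:,:,::-1][:, :, :] if 0 else cv2.resize(np.hstack([im,im2]),(800,300))[:,:,::-1])
```

```text
t 18.5 pos [583.6  78.8 190.9] jawdeg 86.7 z [ 0.009  0.004 -1.   ] F [-0.6  0.5 -0.2] Mw [-0.03  0.09 -0.02] w 55.5 j6 -2.04
handle z max 112.6720475191972
top (536, array([575.6,  79.6]), array([12.8, 28.1]), 86.4)
75 55 x 569.5 ymid 79.7
81 57 x 569.7 ymid 80.7
87 44 x 569.6 ymid 80.6
93 63 x 569.5 ymid 80.2
99 65 x 569.5 ymid 79.8
105 23 x 569.6 ymid 80.1
rail top (12516, array([582.2,  48.4]), array([ 67.8, 248.8]), 86.5)
```

View pics/fin.png

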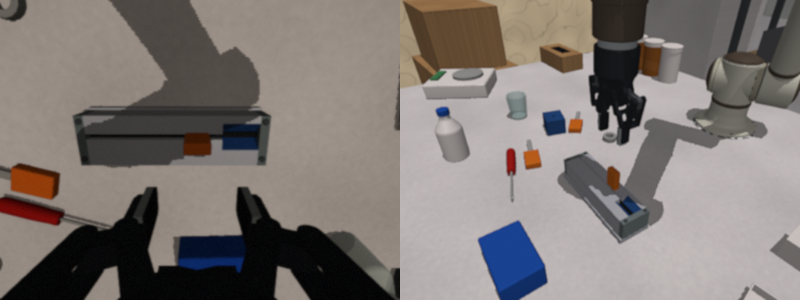

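```bash
python3 -c "
from bench import arm
print(arm.job_done())"
```

```text
the job is handed in; nothing more can be done
None
```

The small orange blade is standing released in the rail gap at the tight spot, and the job is handed in at about 18.5 s of the 64 s allowed.

**What I did:** I took the blade out of the blue stand and let it down through the blue funnel without contact. I slid it along the gap and felt the tight spot as a steady drag of about 6–7 N. I went over it once each way to find both edges. The drag dropped off at tool y≈69 going in and ≈90 coming back, which puts its middle at y≈79.5–80. I then went forward again, stopped at y≈79.4–79.8, pressed the blade slightly deeper and let go.

**Last checks:**
- **Upright:** the side of the handle shows the same x at every height.
- **Position:** the handle is centred at y≈80.
- **Depth:** its top is at z≈111–112, which puts the tip about 15 mm above the bench and 3 mm above the gap floor.
- **Clear of the robot:** the gripper is about 190 mm up and touching nothing.

**What did not go cleanly:**
- **Drag peaks:** climbing the ramps took 13 N on the return pass and 17 N on the final pass at the readings. That is above the usual 2–12 N but below the 25 N limit. I read the force only at the end of each move, so a short peak could have been missed.
- **Centre estimate:** the separate edge readings put the middle anywhere from y≈77 to 81. I used the midpoint.
- **Look-alikes:** the two larger orange blades read as upright at t=0 (tops at z≈137) but were already lying on the bench in my first close picture at 1.55 s. I had passed high above with almost no force reading, so I believe they fell on their own, but I did not see it happen.

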